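Show how the flap disc is fitted to the angle grinder

TASK

Show the apprentice how to fit the upturned angle grinder with its flap disc: with your fingertips pointing down about 2 cm above each thing and holding still there for about two seconds, point first at the middle of the flap disc, then at the tip of the grinder's bare spindle, then at the flange nut, and last at the two-pinned fork of the pin spanner. Rise well clear between one and the next, point at none of the other discs, round parts or wrenches, and touch, move or lift nothing at all. Finish still pointing at the pin spanner's fork.

Things in the scene. Friction and masses are not known exactly. Their poses are not given: they have to be found in the camera images.
- grinder: cordless angle grinder lying upside down: aluminium gear head, steel half-round guard (radius 65 mm, rim 95 mm above the bench). Origin on the bench under the spindle; x axis along the dark housing (250 mm long, 72 mm tall, 70 mm wide), away from the robot; side handle along -y to 155 mm from the spindle, up to 52 mm tall; z up. No clutter on the bench rises above 200 mm
- spindle_tip (a point): upper end of the grinder's bare steel spindle, 14 mm thick, which points straight up out of the gear head in the middle of the guard, 107 mm above the bench, the highest point of the grinder; z up
- flap_disc: flap disc, 115 mm across and 17 mm thick, with a ring of 32 overlapping abrasive flaps round a sunken middle with a 22 mm bore, flaps up. It lies flat; origin at the centre of its underside, z up.
- cutting_disc: another disc, not wanted: flat smooth cutting disc, 115 mm across, 3 mm thick, 22 mm bore. It lies flat; origin at the centre of its underside, z up.
- grinding_disc: another disc, not wanted: smooth grinding disc with a sunken middle, 115 mm across, 10 mm high, 22 mm bore. It lies flat; origin at the centre of its underside, z up.
- flange_nut: flange nut: round steel flange 40 mm across and 6 mm thick with four small dark pin holes, and a raised 23 mm collar round its 14 mm bore, 11 mm high in all. It lies flat; origin at the centre of its underside, z up.
- bearing: another round part, not wanted: steel ball bearing with a black seal between its two rings, 35 mm across, 11 mm high, 15 mm bore. It lies flat; origin at the centre of its underside, z up.
- crown_gear: another round part, not wanted: steel bevel gear with teeth round its edge, 46 mm across, 13 mm high. It lies flat; origin at the centre of its underside, z up.
- pin_spanner: flat steel pin spanner, 155 mm long and 5 mm thick: at one end a C-shaped fork 44 mm wide with two upright pins 30 mm apart, pin tops 12 mm above the bench. Origin on the bench midway between the two pins; its x axis runs from there along the 18 mm wide handle; z up
- open_wrench: another wrench, not wanted: flat steel double open-ended wrench, about 170 mm long, 6 mm thick. Origin on the bench in its larger jaw; its x axis runs along the handle to the smaller jaw; z up
Mind the look-alikes: they are no part of the job. What is shaped like the flap_disc but yellow is not meant. What is shaped like the flange_nut but yellow is not meant.

How it is judged:
By the outcome, as a careful person would: the job done as asked, in the order asked, and still so for the second after the job is handed in, with the robot touching nothing.
It also fails if it takes over 64 s, if anything falls off the work surface, if the arm or the gripper's body presses on something with over 40 N, if the wrist force passes 120 N, or if a joint passes its speed limit or range.

ROBOT

A 7-joint arm with a two-finger parallel gripper is mounted at the origin on the work surface. World frame = base frame: x ahead of the robot, y to its left, z up, the work surface at z = 0. Lengths are in m, angles in rad, forces in N, time in s.
With the tool pointing down it reaches from about 0.4 to 0.9 m from the base axis. Payload 5.5 kg.
Tool frame: the origin (TCP) lies between the finger pads, 19 mm behind the fingertips; this is the grasp point; y points along the fingers, z is the direction in which the jaws open and shut, and the axes are right-handed (so a half turn about y gives the same grasp; the last joint's range is limited). The gripper opens to 92 mm and grips with 3 to 60 N. Pads are 19 mm wide; open, the fingers measure 130 mm over their backs; the gripper's body (75 mm by 190 mm) begins 47 mm behind the grasp point.
Start: joints at [1.606, 0.501, -0.427, 1.55, 0.221, 1.138, -0.21], TCP at [0.147, -0.633, 0.246] pointing down, gripper open.
Joint ranges: [-2.88, 2.88], [-0.31, 2.03], [-1.54, 1.56], [0.2, 2.42], [-1.41, 4.55], [0.19, 2.02], [-2.57, 2.57]. Speed limits (rad/s): [2.57, 2.57, 3.14, 3.14, 3.14, 3.14, 3.14].

INTERFACE

Orientations are given as a 3x3 rotation matrix whose columns are the frame's x, y, z axes.
In Python, from workcell import manip gives the robot as it stands. The module is installed in compiled form; this text tells all that it offers.
- The arm moves only by the shell command python3 -m pendant 'ROWS' [FORCE]. ROWS is JSON, a list of rows, each a list of 7 numbers: the closure, from -1 (fully open) to 1 (shut), then the shift along the tool's x, y, z in mm, then the turn, a rotation vector about the tool's x, y, z in rad. In form: [[fingers, x, y, z, wx, wy, wz], ...]. A call has 1 to 8 rows; each row is the pose to reach, as a shift and turn from the pose measured when the call began, along the tool's axes at that moment; what a row does not reach only later rows make up. A row lasts 1/10 s, in which the tool goes at most 50 mm and 8.59 degrees, less where a joint would pass 70% of its speed; a pose out of reach is approached as far as the arm can. A call with a gripper value outside its range is refused whole. The fingers move at their own pace and stop on an object; FORCE is the grip in N (left out, the last holds). Time passes only in rows, so rows that repeat a pose let the fingers close. It gives the time, the measured TCP pose, the force and the opening at its end, in the units of the state.
- manip.observe(): the state, without advancing time (a new reading comes with each control period).
- manip.grab_frame(name): name is "side" or "top" or "wrist"; returns (picture, depth): 384x512x3 uint8, blue, green, red; 384x512 float32, m along the optical axis (not along the pixel's ray), 0 where there is no reading.
- manip.camera_params(name): a dict with "mtx" (3x3 intrinsics, pixels), "extrinsics" (4x4, takes a point from world to camera coordinates); the wrist camera has in their place "hand_eye" (4x4, takes a point from camera to tool coordinates, whose origin is the TCP and whose axes are the tool frame's). Camera axes: x right, y down, z forward; pixel columns grow to the right and rows downward; lengths in m; the calibration is good to about 2 mm. A picture is of the moment at which its call begins: read the wrist's pose just before it. camera_params takes no time and is no camera call.
- manip.job_done(): hands the job in, once; it reports no verdict.
The state is a dict: "time": time; "joints": joint angles; "joint_vel": joint speeds; "joint_efforts": joint torques, N m; "ee_pos": TCP position; "tool_rot": TCP orientation; "contact_force": force on the tool from outside, world axes, zero at the start; "moment": the same for the moment, N m; "width": finger opening in m.
Only numpy, scipy, OpenCV 4.12 (cv2) and the standard library are available. Lean on these libraries where they do the work, as an engineer would, in place of code of your own. Each camera call takes 0.05 s, during which the arm holds its last target. There are 200 camera calls.

## Working session

There is one attempt and no reset: what is moved stays moved. The work goes in short steps, Python scripts to look and compute and a shell command to move; the robot and the scene stay as the last step left them, time stands still between calls to the robot, and variables do not carry over. Pictures are saved under pics/ and viewed, about 8 in all and at most 12, crops included, and the job is handed in when it is done.

```bash
mkdir -p pics
python3 - <<'E'
from workcell import manip
import cv2,numpy as np
s=manip.observe();print(s)
for n in("top","side"):
    p,d=manip.grab_frame(n);cv2.imwrite(f"pics/{n}1.png",cv2.resize(p,(800,600),interpolation=cv2.INTER_CUBIC));np.savez(f"{n}1.npz",p=p,d=d)
    print(n,manip.camera_params(n))
print(manip.camera_params("wrist"))
E
```

```text
{'time': 0.0, 'joints': array([ 1.606206  ,  0.50186734, -0.42677748,  1.55143887,  0.22082971,
        1.13830287, -0.21032223]), 'joint_vel': array([ 0.00157193,  0.00033236, -0.00217851,  0.00078322,  0.00089225,
        0.00101527, -0.00111311]), 'joint_efforts': array([-4.76420610e-04, -5.66588581e+01, -5.81612796e+00, -2.79109043e+01,
       -6.85529457e-02,  3.09942488e-02,  2.08621409e-04]), 'ee_pos': array([ 0.14657608, -0.63257908,  0.24446953]), 'tool_rot': array([[-9.74160814e-01, -4.03256234e-04,  2.25855145e-01],
       [-2.25855501e-01,  1.91237014e-03, -9.74158937e-01],
       [-3.90829713e-05, -9.99998090e-01, -1.95403369e-03]]), 'contact_force': array([ 0.58247767, -0.02898015,  0.32534561]), 'moment': array([-0.00938457, -0.0128355 , -0.01563967]), 'width': 0.09170704946649987}
top {'mtx': array([[367.78446147,   0.        , 263.20965044],
       [  0.        , 367.78446147, 188.34702598],
       [  0.        ,   0.        ,   1.        ]]), 'extrinsics': array([[-0.04207615, -0.99911145,  0.00243237,  0.11261162],
       [-0.97887399,  0.04073608, -0.20036537,  0.
[... 379 characters left out ...]
      [-0.21045911, -0.72388105, -0.65704124,  0.23211864],
       [ 0.19661122,  0.62702039, -0.75378343,  0.78417617],
       [ 0.        ,  0.        ,  0.        ,  1.        ]])}
{'mtx': array([[297.85361271,   0.        , 252.40929661],
       [  0.        , 297.85361271, 189.62669108],
       [  0.        ,   0.        ,   1.        ]]), 'hand_eye': array([[-4.52592000e-05,  9.63610336e-01,  2.67310903e-01,
        -7.22840655e-02],
       [-4.28618480e-04, -2.67310897e-01,  9.63610243e-01,
        -1.39521942e-01],
       [ 9.99999907e-01, -7.09621640e-05,  4.25119474e-04,
         5.92771533e-04],
       [ 0.00000000e+00,  0.00000000e+00,  0.00000000e+00,
         1.00000000e+00]])}
```

View pics/top1.png

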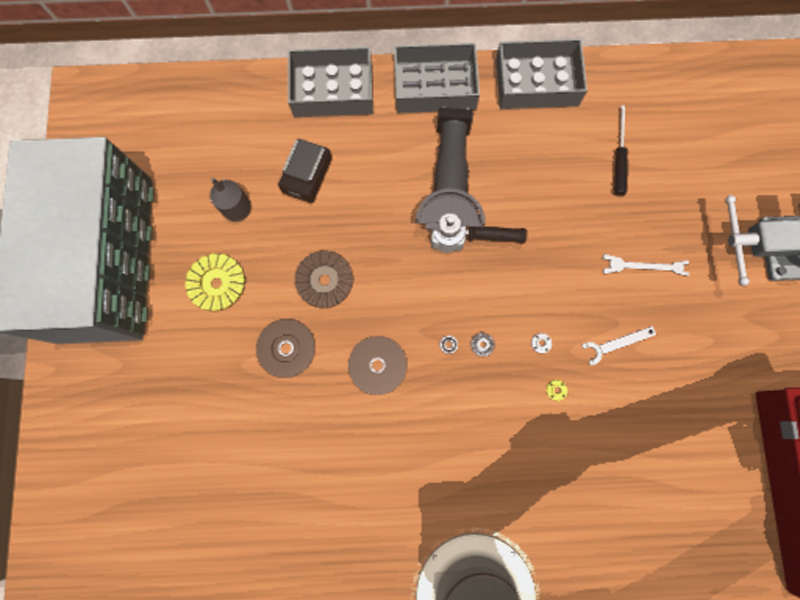

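View pics/side1.png

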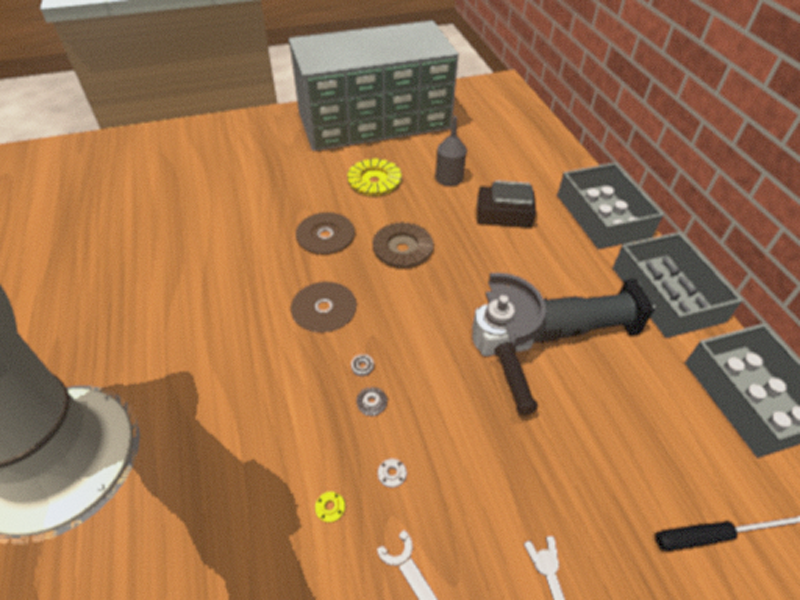

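Both views agree. In the top picture (800x600) I see:
- flap disc (brown, flapped) at (324,279)
- spindle at (450,220)
- flange nut (steel) at (541,343)
- spanner fork at (592,352)

The yellow copies are at (215,282) and (557,390). I'll zoom in on the small parts and triangulate.

```bash
cat > h.py <<'E'
from workcell import manip
import numpy as np,cv2
def ray(n,uv):
    c=manip.camera_params(n);E=c["extrinsics"];R=E[:3,:3];t=E[:3,3]
    return -R.T@t, R.T@np.linalg.inv(c["mtx"])@[uv[0],uv[1],1]
def tri(a,b):
    o,d=ray("top",a);p,e=ray("side",b)
    k=np.linalg.lstsq(np.c_[d,-e],p-o,rcond=None)[0]
    A,B=o+d*k[0],p+e*k[1];return (A+B)/2,np.linalg.norm(A-B)
def atz(n,uv,z):
    o,d=ray(n,uv);return o+d*(z-o[2])/d[2]
E
python3 - <<'E'
from h import *
s=1.5625
P={"flap":((324,279),(403,246),.008),"spin":((450,220),(503,300),.107),"nut":((541,343),(392,472),.011),"fork":((592,352),(397,547),.005)}
tiles=[]
for k,(a,b,z) in P.items():
    a=np.array(a)/s;b=np.array(b)/s
    print(k,*[np.round(x,4) for x in tri(a,b)],atz("top",a,z).round(4),atz("side",b,z).round(4))
row=[]
for n,i in(("top",0),("side",1)):
    p=np.load(n+"1.npz")["p"]; r=[]
    for k in P:
        u,v=[int(round(x/s)) for x in P[k][i]]
        u0,v0=u-20,min(v-20,344);print(n,k,u0,v0)
        r.append(cv2.resize(p[v0:v0+40,u0:u0+40],(200,200),interpolation=cv2.INTER_CUBIC))
    row.append(np.hstack(r))
cv2.imwrite("pics/z.png",np.vstack(row))
E
```

```text
flap [0.5954 0.2617 0.0079] 0.002 [0.5944 0.2618 0.008 ] [0.5964 0.2618 0.008 ]
spin [0.675  0.0123 0.1055] 0.0019 [0.6735 0.0126 0.107 ] [0.6753 0.0113 0.107 ]
nut [ 0.4495 -0.1593  0.0088] 0.0019 [ 0.4483 -0.1587  0.011 ] [ 0.4501 -0.1602  0.011 ]
fork [ 0.4275 -0.2558  0.0121] 0.0019 [ 0.4272 -0.258   0.005 ] [ 0.4292 -0.2538  0.005 ]
top flap 187 159
top spin 268 121
top nut 326 200
top fork 359 205
side flap 238 137
side spin 302 172
side nut 231 282
side fork 234 330
```

View pics/z.png

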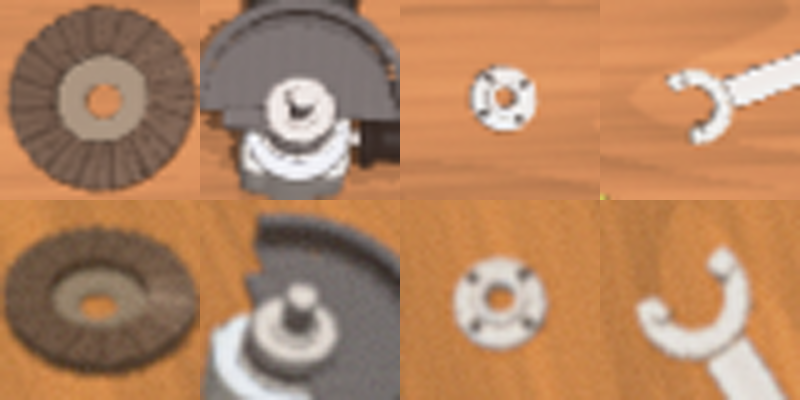

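```bash
cat >> h.py <<'E'
def px(t,o): return [(t[0]+.5)/5-.5+o[0],(t[1]+.5)/5-.5+o[1]]
def go(x,y,ztip,az=None):
    s=manip.observe();R=s["tool_rot"];tgt=np.array([x,y,ztip+.019])
    az=np.arctan2(y,x) if az is None else az
    zc,sn=np.cos(az),np.sin(az)
    Rt=np.c_[[sn,-zc,0],[0,0,-1],[zc,sn,0]]
    print("t",s["time"],"tip",(s["ee_pos"]-[0,0,.019]).round(4),"w",s["width"].round(3))
    print("shift mm",(R.T@(tgt-s["ee_pos"])*1000).round(1),"turn",cv2.Rodrigues(R.T@Rt)[0].ravel().round(3),"F",s["contact_force"].round(1))
    print("j",s["joints"].round(2))
E
python3 - <<'E'
from h import *
T={"flapbore":((104,100),(187,159),(98,104),(238,137)),"spin":((98,97),(268,121),(100,93),(302,172)),"nut":((105,97),(326,200),(100,97),(231,282)),
"pinA":((78,80),(359,205),(121,58),(234,330)),"pinB":((97,137),(359,205),(52,108),(234,330))}
z={"flapbore":.005,"spin":.107,"nut":.011,"pinA":.012,"pinB":.012}
for k,(a,o,b,q) in T.items():
    a=px(a,o);b=px(b,q);print(k,*[np.round(x,4) for x in tri(a,b)],atz("top",a,z[k]).round(4),atz("side",b,z[k]).round(4))
# pin distance/depth checks
go(.595,.262,.25)
E
```

```text
flapbore [0.594  0.2615 0.009 ] 0.0001 [0.5949 0.2621 0.005 ] [0.5953 0.2655 0.005 ]
spin [0.6755 0.015  0.1093] 0.0004 [0.676  0.0148 0.107 ] [0.6769 0.0167 0.107 ]
nut [ 0.4496 -0.1591  0.0145] 0.0003 [ 0.4498 -0.16    0.011 ] [ 0.4502 -0.1577  0.011 ]
pinA [ 0.4407 -0.2424  0.014 ] 0.001 [ 0.4414 -0.2431  0.012 ] [ 0.4404 -0.2418  0.012 ]
pinB [ 0.4079 -0.2516  0.0101] 0.0025 [ 0.4065 -0.251   0.012 ] [ 0.409  -0.2521  0.012 ]Traceback (most recent call last):
  File "<stdin>", line 8, in <module>
  File "h.py", line 18, in go
    print("t",s["time"],"tip",(s["ee_pos"]-[0,0,.019]).round(4),"w",s["width"].round(3))
                                                                    ^^^^^^^^^^^^^^^^
AttributeError: 'float' object has no attribute 'round'
```

Heights and sizes fit: pins 34 mm apart against 30, spindle at 0.109 against 0.107.

```bash
sed -i 's/s\["width"\].round(3)/round(s["width"],3)/' h.py; python3 -c "
from h import *
go(.45,-.159,.29)
go(.595,.262,.29)"
```

```text
t 0.1 tip [ 0.1466 -0.6326  0.2256] w 0.092
shift mm [-402.5  -63.7 -393. ] turn [ 2.000e-03 -1.003e+00 -1.000e-03] F [-0.2 -0.2 -0.2]
j [ 1.61  0.5  -0.43  1.55  0.22  1.14 -0.21]
t 0.1 tip [ 0.1466 -0.6326  0.2256] w 0.092
shift mm [-638.9  -63.  -770.4] turn [ 1.000e-03 -1.758e+00 -2.000e-03] F [-0.2 -0.2 -0.2]
j [ 1.61  0.5  -0.43  1.55  0.22  1.14 -0.21]
```

```bash
python3 -m pendant '[[1,0,-40,0,0,0,0],[1,-40,-65,-15,0,-0.1,0],[1,-85,-65,-40,0,-0.2,0],[1,-130,-65,-65,0,-0.3,0],[1,-180,-65,-95,0,-0.4,0],[1,-230,-65,-125,0,-0.5,0],[1,-280,-65,-155,0,-0.6,0],[1,-325,-65,-180,0,-0.68,0]]'; python3 -c "
from h import *
go(.595,.262,.27)"
```

```text
time: 0.9
ee_pos: [0.4018, -0.4022, 0.3097]
tool_rot: [[-0.613, -0.001, 0.79], [-0.79, 0.002, -0.613], [-0.001, -1.0, -0.002]]
contact_force: [-0.5, -0.8, -0.1]
width: 0.0327
t 0.9 tip [ 0.4018 -0.4022  0.2907] w 0.033
shift mm [-643.3   21.7 -254.2] turn [ 1.000e-03 -1.074e+00 -2.000e-03] F [-0.5 -0.8 -0.1]
j [ 1.3   0.34 -0.7   1.68  0.23  1.21 -0.12]
```

```bash
python3 -m pendant '[[1,-40,0,-16,0,-0.07,0],[1,-80,0,-32,0,-0.14,0],[1,-120,0,-48,0,-0.21,0],[1,-160,0,-64,0,-0.28,0],[1,-200,0,-80,0,-0.35,0],[1,-240,0,-96,0,-0.42,0],[1,-280,0,-112,0,-0.49,0],[1,-320,0,-128,0,-0.55,0]]'; python3 -c "
from h import *
go(.595,.262,.2)"
```

```text
time: 1.7
ee_pos: [0.4966, -0.0694, 0.3101]
tool_rot: [[-0.107, -0.001, 0.994], [-0.994, 0.001, -0.107], [-0.001, -1.0, -0.001]]
contact_force: [1.1, 0.2, -0.3]
width: 0.0007
t 1.7 tip [ 0.4966 -0.0694  0.2911] w 0.001
shift mm [-339.9   91.3   62.6] turn [ 0.001 -0.522 -0.001] F [ 1.1  0.2 -0.3]
j [ 0.93  0.25 -0.98  1.82  0.23  1.18 -0.23]
```

```bash
python3 -m pendant '[[1,-43,0,8,0,-0.07,0],[1,-86,0,16,0,-0.14,0],[1,-129,0,24,0,-0.21,0],[1,-172,0,32,0,-0.28,0],[1,-215,0,40,0,-0.35,0],[1,-258,10,48,0,-0.42,0],[1,-300,30,56,0,-0.49,0],[1,-340,50,62.6,0,-0.52,0]]'
python3 - <<'E'
from h import *
s=manip.observe();p,d=manip.grab_frame("wrist");cv2.imwrite("pics/w1.png",p)
go(.595,.262,.035)
E
```

```text
time: 2.5
ee_pos: [0.5956, 0.2637, 0.2592]
tool_rot: [[0.403, -0.001, 0.915], [-0.915, 0.001, 0.403], [-0.002, -1.0, -0.001]]
contact_force: [-0.4, -0.0, 0.5]
width: 0.0006
t 2.55 tip [0.5928 0.2711 0.2363] w 0.0
shift mm [ 10.7 201.2  -1.1] turn [ 0.003  0.009 -0.008] F [-0.9  4.7  0.2]
j [ 0.18  0.66 -0.99  1.52  0.56  1.27 -0.46]
```

View pics/w1.png

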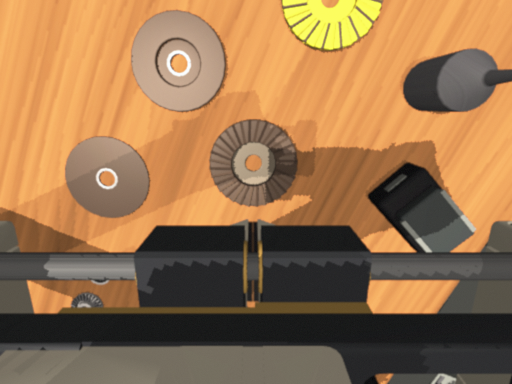

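The flap disc's bore is at (253,162), straight ahead of the closed fingertips at (253,225). I'll check its position with the wrist camera while settled.

```bash
cat >> h.py <<'E'
def wz(uv,z,s):
    c=manip.camera_params("wrist");H=c["hand_eye"]
    d=s["tool_rot"]@H[:3,:3]@np.linalg.inv(c["mtx"])@[uv[0],uv[1],1]
    o=s["ee_pos"]+s["tool_rot"]@H[:3,3]
    return (o+d*(z-o[2])/d[2]).round(4)
E
python3 -m pendant '[[1,11,60,-1,0,0,0],[1,11,100,-1,0,0,0],[1,11,100,-1,0,0,0],[1,11,100,-1,0,0,0],[1,11,100,-1,0,0,0]]';python3 - <<'E'
from h import *
s=manip.observe();p,d=manip.grab_frame("wrist");cv2.imwrite("pics/w2.png",p)
np.savez("w2.npz",r=s["tool_rot"],e=s["ee_pos"])
go(.595,.262,.035)
E
```

```text
time: 3.05
ee_pos: [0.597, 0.2622, 0.1578]
tool_rot: [[0.411, -0.003, 0.912], [-0.912, 0.008, 0.411], [-0.009, -1.0, 0.0]]
contact_force: [-0.1, 0.2, 0.4]
width: 0.0008
t 3.1 tip [0.5973 0.2624 0.1394] w 0.001
shift mm [  0.3 104.4  -2.4] turn [-0.001  0.008 -0.008] F [-0.4  0.2  0.1]
j [ 0.16  0.75 -0.92  1.61  0.64  1.11 -0.5 ]
```

View pics/w2.png

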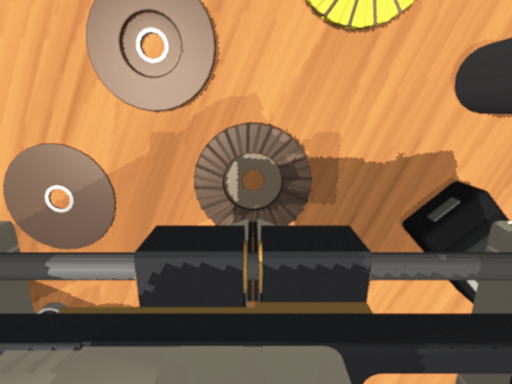

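```bash
python3 - <<'E'
from h import *
f=np.load("w2.npz");s={"tool_rot":f["r"],"ee_pos":f["e"]}
print(wz((253,180),.005,s))
E
python3 -m pendant '[[1,0,30,-2,0,0,0],[1,0,60,-2,0,0,0],[1,0,80,-2,0,0.008,-0.008],[1,0,92,-2,0,0.008,-0.008],[1,0,100,-2,0,0.008,-0.008],[1,0,103,-2,0,0.008,-0.008],[1,0,104,-2,0,0.008,-0.008],[1,0,104,-2,0,0.008,-0.008]]'
python3 -c "
from h import *
go(.595,.262,.035)"
```

```text
[0.5972 0.2638 0.005 ]
time: 3.9
ee_pos: [0.5958, 0.2627, 0.0551]
tool_rot: [[0.403, 0.002, 0.915], [-0.915, 0.001, 0.403], [-0.0, -1.0, 0.003]]
contact_force: [-0.3, -0.5, -0.3]
width: 0.0005
t 3.9 tip [0.5958 0.2627 0.0361] w 0.0
shift mm [ 0.3  1.1 -1. ] turn [-0.003  0.    -0.   ] F [-0.3 -0.5 -0.3]
j [ 0.1   0.86 -0.83  1.66  0.75  0.96 -0.59]
```

```bash
A='x'; python3 -m pendant '[[1,0,3,0,0,0,0],[1,0,3,0,0,0,0],[1,0,3,0,0,0,0],[1,0,3,0,0,0,0],[1,0,3,0,0,0,0],[1,0,3,0,0,0,0],[1,0,3,0,0,0,0],[1,0,3,0,0,0,0]]'
python3 -m pendant '[[1,0,0,0,0,0,0],[1,0,0,0,0,0,0],[1,0,0,0,0,0,0],[1,0,0,0,0,0,0],[1,0,0,0,0,0,0],[1,0,0,0,0,0,0],[1,0,0,0,0,0,0],[1,0,0,0,0,0,0]]'
python3 -m pendant '[[1,0,0,0,0,0,0],[1,0,0,0,0,0,0],[1,0,0,0,0,0,0],[1,0,0,0,0,0,0],[1,0,0,0,0,0,0],[1,0,0,0,0,0,0],[1,0,0,0,0,0,0],[1,0,0,0,0,0,0]]'
python3 -c "
from h import *
go(.676,.0145,.26)"
```

```text
time: 4.7
ee_pos: [0.5958, 0.2627, 0.0521]
tool_rot: [[0.403, 0.002, 0.915], [-0.915, 0.001, 0.403], [-0.0, -1.0, 0.002]]
contact_force: [-0.0, -0.6, -0.3]
width: -0.0
time: 5.5
ee_pos: [0.5958, 0.2627, 0.0521]
tool_rot: [[0.403, 0.002, 0.915], [-0.915, 0.001, 0.403], [-0.0, -1.0, 0.002]]
contact_force: [0.2, 0.3, -0.4]
width: 0.0006
time: 6.3
ee_pos: [0.5958, 0.2628, 0.0521]
tool_rot: [[0.403, 0.002, 0.915], [-0.915, 0.001, 0.403], [-0.0, -1.0, 0.002]]
contact_force: [-0.7, 0.4, 1.0]
width: 0.0003
t 6.3 tip [0.5958 0.2628 0.0331] w 0.0
shift mm [ 259.4 -227.   -26.1] turn [-0.002  0.394 -0.001] F [-0.7  0.4  1. ]
j [ 0.1   0.87 -0.83  1.66  0.75  0.96 -0.59]
```

```bash
python3 -m pendant '[[1,0,-45,0,0,0,0],[1,0,-90,0,0,0,0],[1,0,-135,0,0,0,0],[1,0,-180,0,0,0,0],[1,0,-215,0,0,0,0],[1,25,-227,-3,0,0.05,0],[1,65,-227,-7,0,0.12,0],[1,105,-227,-11,0,0.18,0]]'
python3 -c "
from h import *
go(.676,.0145,.2)"
```

```text
time: 7.1
ee_pos: [0.6278, 0.1618, 0.2802]
tool_rot: [[0.232, 0.004, 0.973], [-0.973, 0.002, 0.232], [-0.001, -1.0, 0.004]]
contact_force: [0.0, -0.3, -0.6]
width: 0.0008
t 7.1 tip [0.6278 0.1618 0.2612] w 0.001
shift mm [154.5  61.2  12.4] turn [-0.004  0.213 -0.001] F [ 0.  -0.3 -0.6]
j [ 0.34  0.61 -0.96  1.51  0.51  1.29 -0.44]
```

```bash
python3 -m pendant '[[1,40,0,3,0,0.06,0],[1,80,0,6,0,0.12,0],[1,115,0,9,0,0.17,0],[1,140,10,11,0,0.2,0],[1,152,25,12,0,0.213,0],[1,154,35,12,0,0.213,0],[1,154,35,12,0,0.213,0],[1,154,35,12,0,0.213,0]]'
python3 - <<'E'
from h import *
s=manip.observe();p,d=manip.grab_frame("wrist");cv2.imwrite("pics/w3.png",p)
np.savez("w3.npz",r=s["tool_rot"],e=s["ee_pos"])
go(.676,.0145,.127)
E
```

```text
time: 7.9
ee_pos: [0.6745, 0.0178, 0.2447]
tool_rot: [[0.026, 0.003, 1.0], [-1.0, 0.003, 0.026], [-0.003, -1.0, 0.003]]
contact_force: [-0.4, -0.0, 0.0]
width: 0.0004
t 7.95 tip [0.675  0.0178 0.2264] w 0.001
shift mm [ 3.6 99.4  0.6] turn [-0.004  0.004 -0.003] F [0.2 0.7 0.1]
j [ 0.5   0.66 -0.88  1.47  0.52  1.24 -0.41]
```

View pics/w3.png

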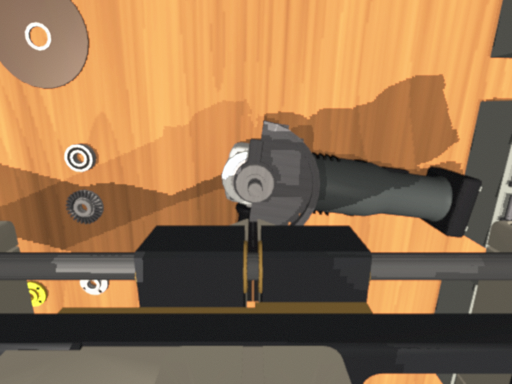

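```bash
python3 - <<'E'
from h import *
f=np.load("w3.npz");s={"tool_rot":f["r"],"ee_pos":f["e"]}
print(wz((255,185),.107,s))
p,d=manip.grab_frame("wrist");s=manip.observe()
c=d[165:205,235:275];print(c[::4,::4].round(3))
# nearest blob = tip
v,u=np.nonzero(c<np.percentile(c,1)+.008);v=v+165;u=u+235;print(u.mean(),v.mean(),len(u),wz((u.mean(),v.mean()),.107,s))
H=manip.camera_params("wrist")["hand_eye"]; K=manip.camera_params("wrist")["mtx"]
q=np.linalg.inv(K)@np.array([u,v,np.ones(len(u))])*d[v,u]
w=s["ee_pos"]+(s["tool_rot"]@(H[:3,:3]@q+H[:3,3:])).T
print(np.median(w[w[:,2]>.1],0),w.max(0),(w[:,2]>.1).sum())
E
python3 -m pendant '[[1,3,30,1,0,0,0],[1,3,55,1,0,0,0],[1,3,70,1,0,0,0],[1,3,70,1,0,0,0]]'
python3 -c "
from h import *
go(.676,.0145,.127)"
```

```text
[0.6779 0.0173 0.107 ]
[[0.328 0.324 0.314 0.312 0.308 0.308 0.31  0.313 0.315 0.317]
 [0.325 0.315 0.308 0.308 0.308 0.308 0.308 0.307 0.315 0.315]
 [0.315 0.309 0.309 0.31  0.309 0.31  0.309 0.309 0.309 0.314]
 [0.316 0.311 0.311 0.308 0.309 0.309 0.309 0.31  0.311 0.309]
 [0.312 0.311 0.    0.311 0.297 0.293 0.301 0.309 0.311 0.311]
 [0.319 0.312 0.313 0.297 0.288 0.286 0.288 0.311 0.312 0.313]
 [0.32  0.314 0.314 0.291 0.287 0.289 0.288 0.313 0.314 0.315]
 [0.336 0.315 0.315 0.314 0.289 0.289 0.289 0.316 0.314 0.321]
 [0.337 0.337 0.317 0.316 0.316 0.317 0.316 0.316 0.324 0.326]
 [0.351 0.34  0.339 0.325 0.317 0.317 0.324 0.326 0.328 0.328]]
253.87113402061857 187.99484536082474 194 [0.678  0.0136 0.107 ]
[0.67800835 0.01364    0.10734717] [0.68512823 0.08862053 0.38552958] 194
time: 8.4
ee_pos: [0.6753, 0.0153, 0.1739]
tool_rot: [[0.027, 0.001, 1.0], [-1.0, 0.003, 0.027], [-0.003, -1.0, 0.001]]
contact_force: [-0.7, -0.5, 0.5]
width: 0.0003
t 8.4 tip [0.6753 0.0153 0.1549] w 0.0
shift mm [ 0.9 27.9  0.6] turn [-0.001  0.005 -0.003] F [-0.7 -0.5  0.5]
j [ 0.48  0.73 -0.83  1.53  0.57  1.13 -0.45]
```

The wrist depth puts the spindle tip at (0.678, 0.0136, 0.107), within 2 mm of the triangulated point. I'll aim at (0.677, 0.014).

```bash
python3 -m pendant '[[1,1.5,12,1.5,0,0.005,-0.003],[1,1.5,22,1.5,0,0.005,-0.003],[1,1.5,27,1.5,0,0.005,-0.003],[1,1.5,28,1.5,0,0.005,-0.003],[1,1.5,28,1.5,0,0.005,-0.003],[1,1.5,28,1.5,0,0.005,-0.003],[1,1.5,28,1.5,0,0.005,-0.003],[1,1.5,28,1.5,0,0.005,-0.003]]'
python3 -m pendant '[[1,0,0,0,0,0,0],[1,0,0,0,0,0,0],[1,0,0,0,0,0,0],[1,0,0,0,0,0,0],[1,0,0,0,0,0,0],[1,0,0,0,0,0,0],[1,0,0,0,0,0,0],[1,0,0,0,0,0,0]]'
python3 -m pendant '[[1,0,0,0,0,0,0],[1,0,0,0,0,0,0],[1,0,0,0,0,0,0],[1,0,0,0,0,0,0],[1,0,0,0,0,0,0],[1,0,0,0,0,0,0],[1,0,0,0,0,0,0],[1,0,0,0,0,0,0]]'
python3 -m pendant '[[1,0,0,0,0,0,0],[1,0,0,0,0,0,0],[1,0,0,0,0,0,0],[1,0,0,0,0,0,0]]'
python3 -c "
from h import *
go(.677,.014,.127)
go(.45,-.159,.26)"
```

```text
time: 9.2
ee_pos: [0.6771, 0.0139, 0.1463]
tool_rot: [[0.021, 0.002, 1.0], [-1.0, -0.0, 0.021], [0.0, -1.0, 0.002]]
contact_force: [-0.1, 0.3, 0.6]
width: 0.0002
time: 10.0
ee_pos: [0.6771, 0.0139, 0.1463]
tool_rot: [[0.021, 0.002, 1.0], [-1.0, -0.0, 0.021], [0.0, -1.0, 0.002]]
contact_force: [0.4, 0.8, 0.4]
width: 0.0005
time: 10.8
ee_pos: [0.6771, 0.0139, 0.1463]
tool_rot: [[0.021, 0.002, 1.0], [-1.0, -0.0, 0.021], [0.0, -1.0, 0.002]]
contact_force: [-0.4, -0.7, 0.8]
width: 0.0007
time: 11.2
ee_pos: [0.6771, 0.0139, 0.1463]
tool_rot: [[0.021, 0.002, 1.0], [-1.0, -0.0, 0.021], [0.0, -1.0, 0.002]]
contact_force: [-0.1, 0.7, -0.6]
width: 0.0002
t 11.2 tip [0.6771 0.0139 0.1273] w 0.0
shift mm [-0.1  0.3 -0.1] turn [-0.002  0.001  0.   ] F [-0.1  0.7 -0.6]
j [ 0.47  0.76 -0.81  1.55  0.6   1.09 -0.47]
t 11.2 tip [0.6771 0.0139 0.1273] w 0.0
shift mm [ 168.  -133.1 -230.5] turn [-0.002  0.361 -0.   ] F [-0.1  0.7 -0.6]
j [ 0.47  0.76 -0.81  1.55  0.6   1.09 -0.47]
```

```bash
python3 -m pendant '[[1,0,-40,0,0,0,0],[1,0,-85,0,0,0,0],[1,0,-125,0,0,0,0],[1,10,-133,-15,0,0.03,0],[1,35,-133,-50,0,0.09,0],[1,60,-133,-85,0,0.15,0],[1,87,-133,-120,0,0.21,0],[1,114,-133,-156,0,0.27,0]]'
python3 -m pendant '[[1,20,0,-25,0,0.03,0],[1,35,10,-50,0,0.06,0],[1,35,40,-60,0,0.08,0],[1,35,80,-60,0,0.08,0],[1,35,100,-60,0,0.08,0]]'
python3 -c "
from h import *
go(.45,-.159,.13)"
```

```text
time: 12.0
ee_pos: [0.5219, -0.1042, 0.2789]
tool_rot: [[-0.248, 0.002, 0.969], [-0.969, -0.001, -0.248], [0.0, -1.0, 0.002]]
contact_force: [0.0, -1.5, 0.1]
width: 0.0004
time: 12.5
ee_pos: [0.4533, -0.1236, 0.1767]
tool_rot: [[-0.326, -0.0, 0.946], [-0.946, -0.001, -0.326], [0.001, -1.0, -0.0]]
contact_force: [-0.3, -0.8, -0.4]
width: 0.0003
t 12.5 tip [ 0.4533 -0.1236  0.1577] w 0.0
shift mm [34.5 27.8  8.4] turn [0.    0.008 0.001] F [-0.3 -0.8 -0.4]
j [ 0.96  0.36 -0.87  2.04  0.35  0.89 -0.45]
```

```bash
python3 -m pendant '[[1,20,0,5,0,0.008,0],[1,34,0,8,0,0.008,0],[1,34.5,20,8.4,0,0.008,0],[1,34.5,28,8.4,0,0.008,0],[1,34.5,28,8.4,0,0.008,0],[1,34.5,28,8.4,0,0.008,0]]'
python3 - <<'E'
from h import *
s=manip.observe();p,d=manip.grab_frame("wrist");cv2.imwrite("pics/w4.png",p)
np.savez("w4.npz",r=s["tool_rot"],e=s["ee_pos"])
go(.45,-.159,.031)
E
```

```text
time: 13.1
ee_pos: [0.4504, -0.1586, 0.1493]
tool_rot: [[-0.332, 0.0, 0.943], [-0.943, -0.001, -0.332], [0.001, -1.0, 0.0]]
contact_force: [0.3, 0.2, -0.1]
width: 0.0005
t 13.15 tip [ 0.4506 -0.1587  0.1305] w 0.0
shift mm [ 0.3 99.5 -0.6] turn [-0.001  0.001  0.001] F [ 0.7 -0.9  0. ]
j [ 0.98  0.41 -0.83  2.05  0.41  0.85 -0.42]
```

View pics/w4.png

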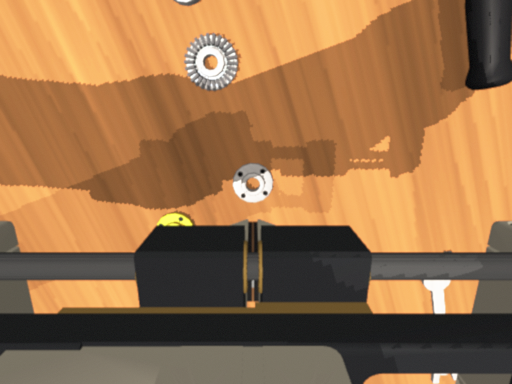

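The nut is at (252,183), with the yellow one well aside at (177,220).

```bash
python3 - <<'E'
from h import *
f=np.load("w4.npz");s={"tool_rot":f["r"],"ee_pos":f["e"]}
print(wz((252.5,183),.009,s))
E
python3 -m pendant '[[1,0,30,0,0,0,0],[1,0,60,0,0,0,0],[1,0,80,-0.5,0,0,0],[1,0,92,-0.5,0,0,0],[1,0,98,-0.5,0,0,0],[1,0,99,-0.5,0,0,0],[1,0,99,-0.5,0,0,0],[1,0,99,-0.5,0,0,0]]'
python3 -c "
from h import *
go(.45,-.159,.031)"
```

```text
[ 0.4514 -0.1585  0.009 ]
time: 13.95
ee_pos: [0.451, -0.1589, 0.0514]
tool_rot: [[-0.332, 0.002, 0.943], [-0.943, -0.002, -0.332], [0.001, -1.0, 0.003]]
contact_force: [-0.2, 1.2, -0.5]
width: 0.0005
t 13.95 tip [ 0.451  -0.1589  0.0324] w 0.0
shift mm [ 0.4  1.4 -0.9] turn [-0.003  0.001  0.001] F [-0.2  1.2 -0.5]
j [ 0.85  0.57 -0.68  2.1   0.6   0.66 -0.58]
```

```bash
python3 -m pendant '[[1,0,1,0,0,0,0],[1,0,1,0,0,0,0],[1,0,1,0,0,0,0],[1,0,1,0,0,0,0],[1,0,1,0,0,0,0],[1,0,1,0,0,0,0],[1,0,1,0,0,0,0],[1,0,1,0,0,0,0]]'
python3 -m pendant '[[1,0,0,0,0,0,0],[1,0,0,0,0,0,0],[1,0,0,0,0,0,0],[1,0,0,0,0,0,0],[1,0,0,0,0,0,0],[1,0,0,0,0,0,0],[1,0,0,0,0,0,0],[1,0,0,0,0,0,0]]'
python3 -m pendant '[[1,0,0,0,0,0,0],[1,0,0,0,0,0,0],[1,0,0,0,0,0,0],[1,0,0,0,0,0,0],[1,0,0,0,0,0,0],[1,0,0,0,0,0,0],[1,0,0,0,0,0,0],[1,0,0,0,0,0,0]]'
python3 -c "
from h import *
go(.424,-.247,.18)"
```

```text
time: 14.75
ee_pos: [0.451, -0.1589, 0.0504]
tool_rot: [[-0.332, 0.002, 0.943], [-0.943, -0.002, -0.332], [0.001, -1.0, 0.003]]
contact_force: [0.2, -0.3, -0.3]
width: 0.0004
time: 15.55
ee_pos: [0.4509, -0.1589, 0.0504]
tool_rot: [[-0.332, 0.002, 0.943], [-0.943, -0.002, -0.332], [0.001, -1.0, 0.003]]
contact_force: [-0.5, 0.0, -0.6]
width: 0.0002
time: 16.35
ee_pos: [0.4509, -0.1589, 0.0504]
tool_rot: [[-0.332, 0.002, 0.943], [-0.943, -0.002, -0.332], [0.001, -1.0, 0.003]]
contact_force: [0.7, -0.1, 0.0]
width: 0.0006
t 16.35 tip [ 0.4509 -0.1589  0.0314] w 0.001
shift mm [  92.2 -148.5    4.2] turn [-0.003  0.189  0.001] F [ 0.7 -0.1  0. ]
j [ 0.85  0.58 -0.68  2.1   0.6   0.66 -0.58]
```

```bash
python3 -m pendant '[[1,0,-45,0,0,0,0],[1,0,-90,0,0,0,0],[1,0,-135,0,0,0,0],[1,5,-150,0,0,0.02,0],[1,35,-150,1,0,0.08,0],[1,65,-150,3,0,0.14,0],[1,85,-150,4,0,0.18,0],[1,92,-148,4,0,0.189,0]]'
python3 -m pendant '[[1,5,20,0,0,0.02,0],[1,5,40,0,0,0.02,0],[1,5,45,0,0,0.02,0],[1,5,45,0,0,0.02,0],[1,5,45,0,0,0.02,0]]'
python3 - <<'E'
from h import *
s=manip.observe();p,d=manip.grab_frame("wrist");cv2.imwrite("pics/w5.png",p)
np.savez("w5.npz",r=s["tool_rot"],e=s["ee_pos"])
go(.424,-.247,.030)
E
```

```text
time: 17.15
ee_pos: [0.4227, -0.2491, 0.198]
tool_rot: [[-0.508, 0.001, 0.861], [-0.861, -0.002, -0.508], [0.001, -1.0, 0.002]]
contact_force: [-0.1, 0.1, -0.8]
width: 0.0004
time: 17.65
ee_pos: [0.421, -0.2528, 0.1535]
tool_rot: [[-0.524, 0.002, 0.852], [-0.852, -0.002, -0.524], [0.0, -1.0, 0.003]]
contact_force: [0.2, 0.8, 0.1]
width: 0.0003
t 17.7 tip [ 0.4212 -0.2531  0.1348] w 0.0
shift mm [ -6.8 104.7  -1.1] turn [-0.003 -0.024  0.001] F [-0.2 -0.3 -1.1]
j [ 1.13  0.41 -0.77  2.02  0.38  0.85 -0.4 ]
```

View pics/w5.png

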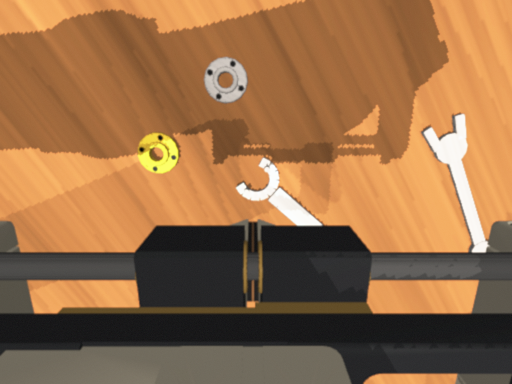

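Run:
```python
from h import *
f=np.load("w5.npz");s={"tool_rot":f["r"],"ee_pos":f["e"]}
a=wz((265,164),.012,s);b=wz((243,189),.012,s);m=(a+b)/2;print(a,b,m,np.linalg.norm(a-b))
go(.424,-.247,.030)
go(m[0],m[1],.030)
```

```text
[ 0.4423 -0.2434  0.012 ] [ 0.4112 -0.2534  0.012 ] [ 0.42675 -0.2484   0.012  ] 0.03266818023704414
t 17.7 tip [ 0.4212 -0.2531  0.1348] w 0.0
shift mm [ -6.8 104.7  -1.1] turn [-0.003 -0.024  0.001] F [-0.2 -0.3 -1.1]
j [ 1.13  0.41 -0.77  2.02  0.38  0.85 -0.4 ]
t 17.7 tip [ 0.4212 -0.2531  0.1348] w 0.0
shift mm [ -7.  104.8   1.9] turn [-0.003 -0.024  0.001] F [-0.2 -0.3 -1.1]
j [ 1.13  0.41 -0.77  2.02  0.38  0.85 -0.4 ]
```

The wrist and fixed-camera estimates agree within 3 mm, and the wrist view puts the pins 33 mm apart. I'll aim at the mean, (0.4255, -0.2477).

```bash
python3 -m pendant '[[1,-7,30,0.5,0,0,0],[1,-7,60,0.5,0,-0.02,0],[1,-7,80,0.5,0,-0.02,0],[1,-7,95,0.5,0,-0.02,0],[1,-7,102,0.5,0,-0.02,0],[1,-7,104,0.5,0,-0.02,0],[1,-7,104,0.5,0,-0.02,0],[1,-7,104,0.5,0,-0.02,0]]'
python3 -m pendant '[[1,0,0,0,0,0,0],[1,0,0,0,0,0,0],[1,0,0,0,0,0,0],[1,0,0,0,0,0,0],[1,0,0,0,0,0,0],[1,0,0,0,0,0,0],[1,0,0,0,0,0,0],[1,0,0,0,0,0,0]]'
python3 -m pendant '[[1,0,0,0,0,0,0],[1,0,0,0,0,0,0],[1,0,0,0,0,0,0],[1,0,0,0,0,0,0],[1,0,0,0,0,0,0],[1,0,0,0,0,0,0],[1,0,0,0,0,0,0],[1,0,0,0,0,0,0]]'
python3 -m pendant '[[1,0,0,0,0,0,0],[1,0,0,0,0,0,0],[1,0,0,0,0,0,0],[1,0,0,0,0,0,0],[1,0,0,0,0,0,0],[1,0,0,0,0,0,0],[1,0,0,0,0,0,0],[1,0,0,0,0,0,0]]'
python3 - <<'E'
from h import *
go(.4255,-.2477,.030)
p,d=manip.grab_frame("side");cv2.imwrite("pics/s2.png",p)
E
```

```text
time: 18.5
ee_pos: [0.4262, -0.248, 0.0506]
tool_rot: [[-0.507, 0.004, 0.862], [-0.862, -0.003, -0.507], [0.001, -1.0, 0.005]]
contact_force: [0.3, -0.2, -0.4]
width: 0.0004
time: 19.3
ee_pos: [0.4262, -0.248, 0.0506]
tool_rot: [[-0.507, 0.004, 0.862], [-0.862, -0.003, -0.507], [0.001, -1.0, 0.005]]
contact_force: [-0.2, 0.7, 0.1]
width: 0.0006
time: 20.1
ee_pos: [0.4262, -0.248, 0.0506]
tool_rot: [[-0.507, 0.004, 0.862], [-0.862, -0.003, -0.507], [0.001, -1.0, 0.005]]
contact_force: [0.3, 0.1, 0.2]
width: 0.0006
time: 20.9
ee_pos: [0.4262, -0.248, 0.0506]
tool_rot: [[-0.507, 0.004, 0.862], [-0.862, -0.003, -0.507], [0.001, -1.0, 0.005]]
contact_force: [-0.5, 0.1, 0.6]
width: 0.0001
t 20.9 tip [ 0.4262 -0.248   0.0316] w 0.0
shift mm [ 0.   1.6 -0.7] turn [-0.005 -0.004  0.001] F [-0.5  0.1  0.6]
j [ 0.99  0.58 -0.64  2.07  0.56  0.66 -0.55]
```

View pics/s2.png

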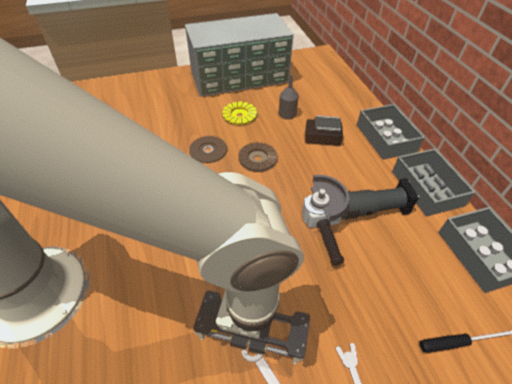

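The side picture shows the gripper over the fork at about (253,355), and everything in view is where it was.

```bash
python3 -c "
from workcell import manip
manip.job_done()"
```

```text
the job is handed in; nothing more can be done
```

I pointed at all four things in the order asked, and the job is handed in with the arm still over the pin spanner's fork. The fingers stayed shut and pointing down, and the clock stood at about 21 s of the 64 s.

| Thing | Fingertip position (m) | Height above it | Hold |
|---|---|---|---|
| Middle of the flap disc | (0.596, 0.263, 0.033) | 16 mm above the flap tops, about 28 mm above the sunken middle | about 2.4 s |
| Spindle tip | (0.677, 0.014, 0.127) | 20 mm | about 2.3 s |
| Flange nut | (0.451, -0.159, 0.031) | 20 mm | about 2.4 s |
| Pin spanner's fork | (0.426, -0.248, 0.032) | 20 mm above the pin tops | about 2.4 s, and still there at hand-in |

- **Rises:** between targets the fingertips rose to at least about 0.18 m above the bench, crossing the other parts only high up. They held only over the four named things.
- **Contact:** readings during the holds stayed within noise, at most about 1.2 N. One reading of 4.7 N appeared in free air while the arm was braking above the flap disc.
- **Agreement:** the wrist camera and the fixed cameras agreed on every target to within 3 mm. The two spanner pins measured 33–34 mm apart against the stated 30 mm, which I put down to picture resolution.
- **Last picture:** the side view shows the gripper over the fork and everything visible where it was. The arm hides the small round parts there, so that picture does not check them. The nut and the yellow nut were in view from the wrist camera just before the last descent.

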